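Slide a fresh moulding upright onto the weighing plate and record its weight

TASK

The tall black filter housing is fresh from the mould and still soft, so do not squeeze, lift or tip it: push it gently, low down, so that it slides upright over the bench until its whole foot stands on the flush steel weighing plate. Then take the hand off it and press the wide bar key of the weighing terminal fully down to record the weight, not before, and let the key go. Leave everything else on the bench where it is.

Things in the scene. Friction and masses are not known exactly. Their poses are not given: they have to be found in the camera images.
- housing: The tall black moulded filter housing, standing loose, 0.2 to 0.42 kg, the tallest moulding here: 190 mm high; round foot 68 mm in diameter and 22 mm high, above it a ribbed tube (56 mm over the ribs; collar near the top 60 mm). It starts right or left of the plate. Origin: centre of its underside; z: up its axis. Pushed more than about 40 mm above the bench it may tip over.
- plate: The weighing plate: a square plate of bare steel, 150 x 150 mm, with a screw in each corner and a narrow dark frame, let into the bench flush with its top, so that things slide onto it without a step. Fixed. Origin: its centre, on the surface; x and y axes: along its edges.
- terminal: The weighing terminal: fixed grey desk console on the side of the plate away from the housing, 220 mm wide (y) and 170 mm deep (x). Its face slopes at 0.20 rad, 42 mm above the bench at the front edge, 76 mm at the back. Origin: on the bench below the middle of the wide bar key, 30 mm behind the front edge; x: level, away from its front; z up.
- key_top (a point): Middle of the top of the wide bar key, the one big white key low in the middle of the terminal's face, 60 x 24 mm (long way across the console), standing 8 mm proud of the face, about 56 mm above the bench. z axis: out of the key (0.20 rad from vertical, leaning towards the front); x axis up the slope; y axis along the key.
- key (a joint): Travel of the wide bar key into the face, m: 0 up, 0.005 fully down. A spring key: about 1.5 N to start, 5 N fully down, and it comes back by itself.
- sleeve_a: Bystander: short black moulded sleeve, 62 mm high, foot 60 mm in diameter, standing 150 to 190 mm from the housing on the far side from the robot. Origin: centre of its underside.
- sleeve_b: Bystander: a second such short sleeve, 62 mm high, beyond the plate. Origin: centre of its underside.
- housing_mid: Bystander: a middle-sized black moulding, 110 mm high, foot 68 mm in diameter, beyond the plate. Origin: centre of its underside.
- caliper: Bystander: a steel caliper lying between the robot and the plate, 240 mm long, up to 11 mm high. Origin: on the bench under its display housing.
- tape_roll: Bystander: a brown roll of packing tape lying flat at the right, 96 mm in diameter, 48 mm high. Origin: centre of its underside.
- knife: Bystander: a grey carton knife lying at the left, 140 mm long. Origin: on the bench under its middle.
Not all that is in view belongs to the job. What is shaped like the housing but green, turquoise or white is not meant.

How it is judged:
By the outcome, as a careful person would: the job done as asked, in the order asked, and still so for the second after the job is handed in, with the robot touching nothing.
It also fails if it takes over 67 s, if anything falls off the work surface, if the arm or the gripper's body presses on something with over 40 N, if the wrist force passes 120 N, or if a joint passes its speed limit or range.

ROBOT

A 6-joint arm with a two-finger parallel gripper is mounted at the origin on the work surface. World frame = base frame: x ahead of the robot, y to its left, z up, the work surface at z = 0. Lengths are in mm, angles in degrees, forces in N, time in s.
With the tool pointing down it reaches from about 375 to 750 mm from the base axis. Payload 9 kg.
Tool frame: the origin (TCP) lies at the very end of the fingers, on their centre line; the grasp point (between the pads) lies 19 mm behind it; z points along the fingers, x is the direction in which the jaws open and shut, and the axes are right-handed (so a half turn about z gives the same grasp; the last joint's range is limited). The gripper opens to 85 mm and grips with 20 to 120 N. Pads are 22 mm wide; open, the fingers measure 114 mm over their backs; the gripper's body (76 mm by 85 mm) begins 54 mm behind the grasp point. The pads swing forward as they close: fully open they stand 13 mm farther back than shut.
Start: joints at [-80.598, 5.964, 5.575, 89.605, 0, 77.527], TCP at [223.567, -556.825, 231.331] pointing down, gripper open.
Joint ranges: [-171.21, 171.21], [-48.23, 106.86], [-62.78, 66.21], [-105.2, 120.99], [-86.42, 89.51], [-180, 180]. Speed limits (degrees/s): [127.2, 127.2, 147.25, 180, 180, 180].

INTERFACE

Orientations are given as [roll, pitch, yaw] about the fixed x, y, z axes, in that order (R = Rz(yaw) Ry(pitch) Rx(roll)).
In Python, from rig import manip gives the robot as it stands.
- The arm moves only by the shell command python3 -m jog 'ROWS' [OPENING]. ROWS is JSON, a list of rows, each an object with "dp": the shift along the tool's x, y, z in mm, a list of three; "yaw": the turn about the tool's z in rad. A call has 1 to 20 rows; each row shifts and turns the commanded pose from where the row before left it, along the tool's axes as they then stand; what a row does not reach is not made up. A row lasts 1/8 s, in which the tool goes at most 62.5 mm and 10.7 degrees, less where a joint would pass 70% of its speed; a pose out of reach is approached as far as the arm can. A call with a gripper value outside its range is refused whole. OPENING is the closure, from 0 (fully open) to 1 (shut), set as the call begins (- or left out, the last holds). The fingers move at their own pace and stop on an object; the grip force is fixed at half the most. Time passes only in rows, so rows that do not move let the fingers close. It gives the time, the measured TCP pose, the force and the opening at its end, in the units of the state.
- manip.state(): the state, without advancing time (a new reading comes with each control period).
- manip.read_camera(name): name is "side" or "top" or "wrist"; returns a dict with "frame" (420x560x3 uint8, red, green, blue), "z_map" (420x560 float32, mm along the optical axis (not along the pixel's ray), 0 where there is no reading), "vertical_fov" (degrees; the focal length in pixels is half the picture's height over the tangent of half this angle, whatever the lens; pixels are square), "cx", "cy" (the principal point, pixels), "rvec" (rotation vector, rad) and "tvec" (3), from world to camera coordinates, as OpenCV has them. Camera axes: x right, y down, z forward; pixel columns grow to the right and rows downward; lengths in mm; the calibration is good to about 2 mm. A picture is of the moment at which its call begins.
- manip.close_job(): hands the job in, once; it reports no verdict.
Trained networks look in a picture, given as the dict that the camera call returned (one of the last four; its "shot" number tells which), for a name from the list of things; names that differ only in an ending like _2 or _b are one class to them, and where a whole thing is asked for, a point or a joint stands for the part that bears it (a point fixed in the world has none). Each returns a list of dicts, best first, with "p" (0 to 1); they miss things now and then, are a little off and sometimes report something else, mostly with a low value. They report only what shows in the picture. A call takes as long as a camera call. They do not tell look-alikes from the thing itself.
- manip.recognise(picture, name): "point" ([column, row] in pixels, amid what is visible of it).
- manip.masks_of(picture, name): "region" (420x560 bool, what is visible of it) and "point" ([column, row] in pixels, amid what is visible of it).
The state is a dict: "time_s": time; "q": joint angles; "joint_vel": joint speeds; "effort": joint torques, N m; "tool_pos": TCP position; "tcp_rot": TCP orientation; "force": force on the tool from outside, world axes, zero at the start; "wrist_torque": the same for the moment, N m; "finger_gap": opening from 0.0 (shut) to 1.0 (fully open).
Only numpy, scipy, OpenCV 4.12 (cv2) and the standard library are available. Lean on these libraries where they do the work, as an engineer would, in place of code of your own. Each camera call takes 0.05 s, during which the arm holds its last target.

## Working session

There is one attempt and no reset: what is moved stays moved. The work goes in short steps, Python scripts to look and compute and a shell command to move; the robot and the scene stay as the last step left them, time stands still between calls to the robot, and variables do not carry over. Pictures are saved under pics/ and viewed, and the job is handed in when it is done.

```bash
ls; mkdir -p pics; cat > h.py <<'E'
import numpy as np, cv2
from rig import manip
def cam(n): return manip.read_camera(n)
def save(p,name): cv2.imwrite('pics/'+name+'.png',cv2.cvtColor(p['frame'],cv2.COLOR_RGB2BGR))
def KRt(p):
    H=p['frame'].shape[0]; f=H/2/np.tan(np.radians(p['vertical_fov'])/2)
    return f,cv2.Rodrigues(np.array(p['rvec'],float))[0],np.array(p['tvec'],float).ravel()
def pts(p,us,vs,z):
    f,R,t=KRt(p); c=np.stack([(us-p['cx'])*z/f,(vs-p['cy'])*z/f,z],-1)
    return (c-t)@R
def onplane(p,u,v,h):
    f,R,t=KRt(p); d=R.T@np.array([(u-p['cx'])/f,(v-p['cy'])/f,1]); o=-R.T@t
    return o+d*(h-o[2])/d[2]
def proj(p,X):
    f,R,t=KRt(p); c=R@np.array(X,float)+t; return p['cx']+f*c[0]/c[2],p['cy']+f*c[1]/c[2]
E
python3 - <<'E'
from h import *
s=manip.state(); print(s)
for n in('side','top','wrist'):
    p=cam(n); save(p,n+'0'); print(n,p['vertical_fov'],p['cx'],p['cy'],p['rvec'],p['tvec'],p['shot'], (p['z_map']>0).mean())
    for o in ('housing','plate','terminal','key_top','sleeve_a','housing_mid','caliper','tape_roll','knife'):
        r=manip.recognise(p,o); print(o,[(np.round(a['point']).tolist(),round(a['p'],2)) for a in r])
E
```

```text
pics
{'time_s': 0.0, 'q': array([-8.05985399e+01,  5.99798911e+00,  5.52670976e+00,  8.96051699e+01,
        9.70089473e-04,  7.75273438e+01]), 'joint_vel': array([-0.0189977 , -0.0730903 , -0.05217311,  0.00352841, -0.09063524,
        0.03004196]), 'effort': array([-1.55882008e-03, -5.56926191e+01,  5.03653872e+01,  1.68516452e-02,
       -2.68754375e-04, -3.79328014e-06]), 'tool_pos': array([ 223.50471055, -556.45451727,  230.52540645]), 'tcp_rot': array([-1.79982542e+02,  7.44354834e-02, -6.81258729e+01]), 'force': array([-0.10202351,  0.26034349, -0.99384045]), 'wrist_torque': array([ 0.03541672, -0.00049117,  0.02831413]), 'finger_gap': 0.9998393720123736}
side 55.02380319789428 280.1419363248189 209.73527640513393 [ 0.57106859 -2.54492379  1.32596554] [ 523.17867686  184.06932208 1040.44082853] 1 0.9955229591836735
housing [([305.0, 243.0], 0.97), ([303.0, 305.0], 0.78), ([255.0, 274.0], 0.76), ([187.0, 285.0], 0.74)]
plate [([266.0, 222.0], 0.89), ([161.0, 354.0], 0.37)]
terminal [([319.0, 177.0], 0.91), ([211.0, 214.0], 0.46)]
key_top [([335.0, 175.0], 0.44), ([337.0, 146.0]
[... 447 characters left out ...]
[174.0, 198.0], 0.57)]
plate [([282.0, 198.0], 0.58), ([276.0, 263.0], 0.52)]
terminal [([361.0, 215.0], 0.97)]
key_top [([361.0, 230.0], 0.47)]
sleeve_a [([268.0, 153.0], 0.63), ([212.0, 187.0], 0.62)]
housing_mid [([305.0, 156.0], 0.68), ([280.0, 200.0], 0.63), ([203.0, 228.0], 0.45)]
caliper [([275.0, 263.0], 0.77), ([267.0, 153.0], 0.39)]
tape_roll [([441.0, 206.0], 0.71)]
knife [([146.0, 206.0], 0.75), ([275.0, 260.0], 0.22)]
wrist 70.96798487438585 282.2878322879117 204.5197019451827 [-2.41462745  1.63379568  0.21822037] [-600.94395095  -34.29069449  378.85278051] 3 0.9892261904761904
housing []
plate []
terminal []
key_top []
sleeve_a []
housing_mid []
caliper []
tape_roll []
knife []
```

View pics/side0.png

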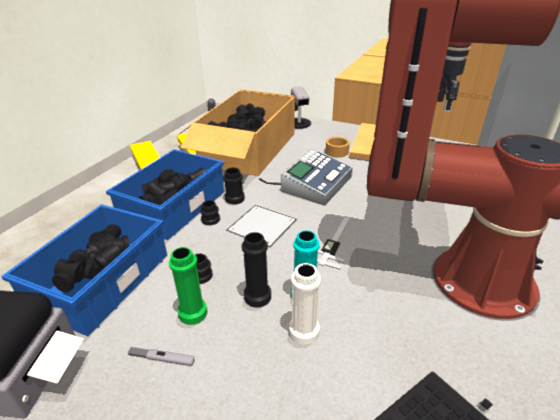

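View pics/top0.png

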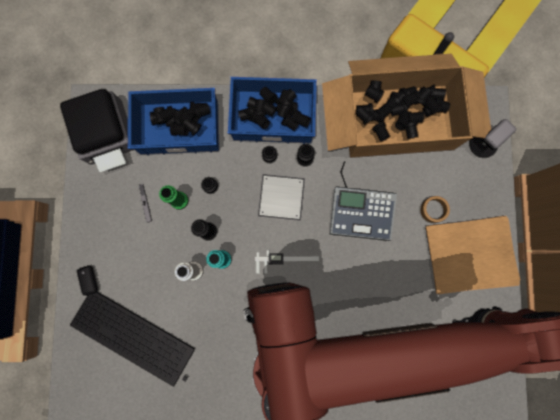

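Look-alikes: black (side 256,270 / top 203,228), green (187,285 / 173,196), turquoise (305,250 / 218,260), white (305,305 / 187,271), and the shorter black housing_mid (235,185 / 305,155). I choose the tall black one at side (256,270). Next I check it in a crop and measure.

```bash
python3 - <<'E'
from h import *
P={n:cam(n) for n in('side','top')}
p=P['side']
c=cv2.resize(p['frame'][130:350,150:360],None,fx=2.7,fy=2.7,interpolation=cv2.INTER_CUBIC); cv2.imwrite('pics/crop_s.png',c[:,:,::-1])
c=cv2.resize(P['top']['frame'][130:300,130:410],None,fx=2.8,fy=2.8,interpolation=cv2.INTER_CUBIC); cv2.imwrite('pics/crop_t.png',c[:,:,::-1])
for n,p in P.items():
    V,U=np.mgrid[:420,:560]; W=pts(p,U,V,p['z_map'].astype(float))
    np.save(n+'W.npy',W)
    for o in ('housing','plate','terminal','key_top','sleeve_a','housing_mid','caliper','tape_roll','knife'):
        for r in manip.masks_of(p,o):
            m=r['region']&(p['z_map']>0)
            w=W[m]
            if len(w)<5: continue
            print(n,o,round(r['p'],2),np.round(r['point']),m.sum(),'med',np.median(w,0).round(),'lo',np.percentile(w,3,axis=0).round(),'hi',np.percentile(w,97,axis=0).round(), p['frame'][m].mean(0).round())
E
```

```text
side housing 0.92 [306. 245.] 820 med [392. 257. 171.] lo [371. 225. 101.] hi [421. 269. 193.] [ 24. 149. 143.]
side housing 0.88 [253. 270.] 1709 med [489. 315. 111.] lo [471. 281.   9.] hi [518. 327. 192.] [40. 39. 39.]
side housing 0.88 [304. 308.] 2039 med [347. 363. 112.] lo [327. 332.  10.] hi [379. 376. 192.] [205. 198. 187.]
side housing 0.68 [330. 175.] 69 med [ 506. -262.   57.] lo [ 496. -290.   50.] hi [ 518. -236.   61.] [247. 245. 242.]
side housing 0.58 [187. 286.] 1987 med [601. 422. 108.] lo [585. 386.   4.] hi [637. 438. 193.] [ 32. 140.  59.]
side plate 0.79 [264. 225.] 1485 med [632.  20.   3.] lo [552. -53.   0.] hi [709.  94.   6.] [235. 233. 229.]
side plate 0.68 [335. 177.] 78 med [ 506. -263.   57.] lo [ 495. -293.   50.] hi [ 518. -236.   61.] [244. 241. 237.]
side terminal 0.86 [318. 178.] 2623 med [ 558. -226.   55.] lo [ 475. -373.    6.] hi [ 648. -157.   77.] [139. 146. 147.]
side terminal 0.39 [206. 266.] 314 med [651. 300.  44.] lo [642. 277.   6.] hi [675. 315.  66.] [39. 37. 38.]
side key_top 0.57 [333. 174.] 84 med [ 506. -260.   57.] lo [ 495. -29
[... 1591 characters left out ...]
167.   77.] [107. 111. 112.]
top sleeve_a 0.76 [268. 154.] 235 med [781.  70.  48.] lo [761.  45.  -0.] hi [811.  96.  67.] [36. 35. 34.]
top sleeve_a 0.71 [210. 186.] 218 med [667. 286.  56.] lo [644. 264.  10.] hi [691. 313.  66.] [31. 30. 30.]
top housing_mid 0.59 [306. 154.] 349 med [770. -63.  94.] lo [750. -93.   2.] hi [807. -34. 115.] [32. 31. 30.]
top caliper 0.57 [275. 261.] 383 med [399.  46.   7.] lo [376. -85.  -4.] hi [416. 116.  17.] [120. 119. 114.]
top tape_roll 0.73 [443. 206.] 407 med [ 584. -543.   42.] lo [ 538. -584.   -1.] hi [ 626. -494.   53.] [114.  89.  64.]
top knife 0.66 [148. 206.] 171 med [592. 530.  12.] lo [540. 513.   3.] hi [660. 549.  20.] [102.  97.  98.]
```

View pics/crop_s.png

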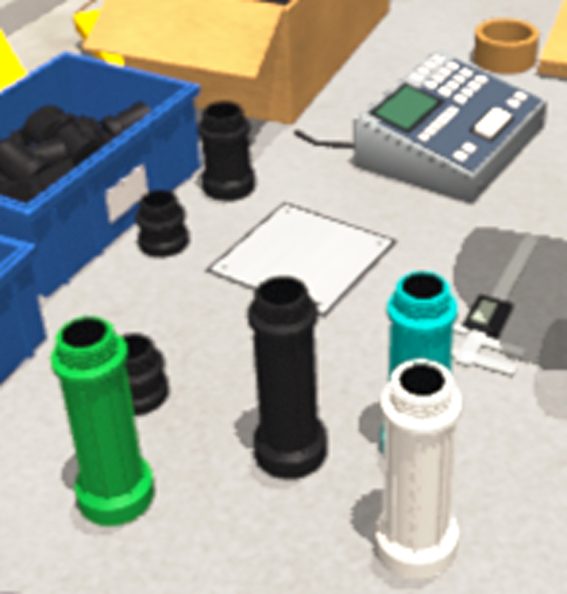

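View pics/crop_t.png

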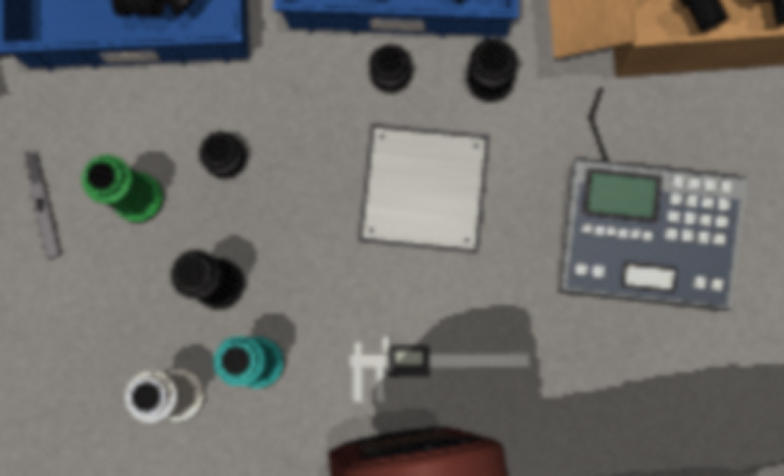

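Confirmed: the target is the tall all-black one (side 256,270), with the key at side (332,175). Next I fit the positions precisely and look at the gripper's geometry. The tool can only point down, so I need to know what can touch the foot without the gripper body hitting the tube.

```bash
python3 - <<'E'
from h import *
from scipy.optimize import least_squares
S=np.load('sideW.npy').reshape(-1,3);T=np.load('topW.npy').reshape(-1,3)
def fit(W,c,rad,h0,h1,r):
    m=(np.hypot(W[:,0]-c[0],W[:,1]-c[1])<rad)&(W[:,2]>h0)&(W[:,2]<h1); w=W[m]
    if len(w)<8:return None
    s=least_squares(lambda a:np.hypot(w[:,0]-a[0],w[:,1]-a[1])-r,c,loss='soft_l1',f_scale=2)
    return s.x.round(1),len(w),round(float(np.abs(s.fun).mean()),1)
for nm,c in dict(black=(499,292),turq=(398,237),white=(354,340),green=(612,402),sl_a=(667,288)).items():
    for n,W in(('S',S),('T',T)):
        if nm=='sl_a': print(nm,n,fit(W,c,45,4,20,30)); continue
        print(nm,n,[fit(W,c,48,a,b,r) for a,b,r in((4,20,34),(40,150,27))])
# plate corners
for n in('top','side'):
    p=cam(n); m=[r for r in manip.masks_of(p,'plate')][0]['region'].astype(np.uint8)
    cs,_=cv2.findContours(m,cv2.RETR_EXTERNAL,cv2.CHAIN_APPROX_NONE)
    c=max(cs,key=cv2.contourArea)[:,0]
    w=np.array([onplane(p,u,v,0)[:2] for u,v in c],np.float32); print(n,cv2.minAreaRect(w))
    for r in manip.masks_of(p,'key_top')[:2]:
        c=np.argwhere(r['region']); w=np.array([onplane(p,u,v,56)[:2] for v,u in c],np.float32); print('key',r['p'],cv2.minAreaRect(w))
# gripper
for n,W in(('S',S),('T',T)):
    m=(np.hypot(W[:,0]-223,W[:,1]+557)<120)&(W[:,2]>150)&(W[:,2]<420); w=W[m]; print(len(w))
    a=np.radians(-68.1); X=(w[:,0]-223.5)*np.cos(a)+(w[:,1]+556.5)*np.sin(a); Y=(w[:,0]-223.5)*np.sin(a)-(w[:,1]+556.5)*np.cos(a); Z=w[:,2]-230.5
    for k in range(-20,180,10):
        q=(Z>=k)&(Z<k+10)
        if q.sum()>3: print(k,q.sum(),X[q].min().round(),X[q].max().round(),Y[q].min().round(),Y[q].max().round())
E
```

```text
black S [(array([500.7, 295.2]), 135, 1.1), (array([501.5, 293.6]), 775, 1.1)]
black T [(array([499.9, 295.3]), 59, 4.6), (array([500.4, 296.9]), 70, 0.9)]
turq S [(array([398.5, 239.1]), 13, 3.7), (array([398.3, 238.7]), 239, 1.1)]
turq T [(array([397.4, 240.1]), 41, 4.3), (array([396.7, 241.9]), 44, 1.0)]
white S [(array([355.4, 343.5]), 142, 0.7), (array([356. , 341.9]), 927, 1.1)]
white T [(array([354.7, 343.3]), 45, 3.9), (array([354.8, 345.3]), 85, 1.1)]
green S [(array([615.3, 406.3]), 148, 1.6), (array([616.9, 405.2]), 869, 1.1)]
green T [(array([615.4, 405.6]), 49, 4.4), (array([615.8, 408. ]), 121, 1.0)]
sl_a S (array([671.6, 290.1]), 106, 2.9)
sl_a T (array([671.4, 292.9]), 48, 4.1)
top ((631.56982421875, 23.932373046875), (162.49322509765625, 162.93820190429688), 84.64250183105469)
key 0.43 ((507.8060607910156, -267.0494384765625), (58.14396667480469, 23.519323348999023), 83.93416595458984)
side ((632.718017578125, 21.702850341796875), (163.15740966796875, 168.52450561523438), 84.08798217773438)
key 0.62 ((528.6707763671875, 246.97671508789062), (64.56775665283203, 275.90
[... 219 characters left out ...]
.0 15.0
80 51 -79.0 31.0 -16.0 14.0
90 55 -73.0 57.0 -17.0 15.0
100 66 -71.0 53.0 -18.0 16.0
110 72 -72.0 31.0 -13.0 15.0
120 35 -68.0 2.0 -18.0 26.0
130 61 -38.0 -15.0 -29.0 33.0
140 64 -42.0 -15.0 -28.0 37.0
150 68 -43.0 -15.0 -30.0 36.0
160 67 -41.0 -16.0 -29.0 35.0
170 78 -40.0 5.0 -30.0 39.0
245
20 9 -54.0 51.0 -10.0 -4.0
40 5 -49.0 -39.0 -10.0 -7.0
50 4 -55.0 61.0 -10.0 -4.0
60 17 -53.0 68.0 -12.0 -4.0
70 19 -47.0 74.0 -15.0 -5.0
80 20 -39.0 70.0 -15.0 -5.0
90 17 -28.0 71.0 -17.0 -8.0
100 9 -33.0 64.0 -15.0 -9.0
110 11 -28.0 68.0 -11.0 -4.0
130 16 -33.0 3.0 -35.0 -13.0
140 27 -32.0 9.0 -36.0 -15.0
150 23 -31.0 17.0 -36.0 -15.0
160 27 -30.0 18.0 -36.0 -16.0
170 35 -31.0 13.0 -36.0 -16.0
```

View pics/wrist0.png

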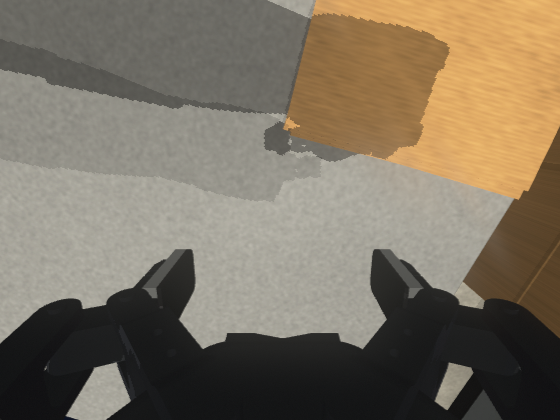

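```bash
python3 - <<'E'
from h import *
for n in('side','top','wrist'):
    p=cam(n); f,R,t=KRt(p); print(n,(-R.T@t).round(),R[2].round(2),round(f))
a=np.radians(-68.1)
# gripper detail from side cloud, tool frame
p=cam('side'); V,U=np.mgrid[:420,:560]; W=pts(p,U,V,p['z_map'].astype(float)).reshape(-1,3)
import cv2
c=p['frame'][20:140,400:520]; cv2.imwrite('pics/grip0.png',cv2.resize(c,None,fx=5,fy=5)[:,:,::-1])
E
```

```text
side [140. 898. 751.] [ 0.36 -0.74 -0.57] 403
top [3.82e+02 1.00e+00 1.67e+03] [ 0.13  0.   -0.99] 449
wrist [ 285. -534.  374.] [-0.24 -0.1  -0.97] 295
```

View pics/grip0.png

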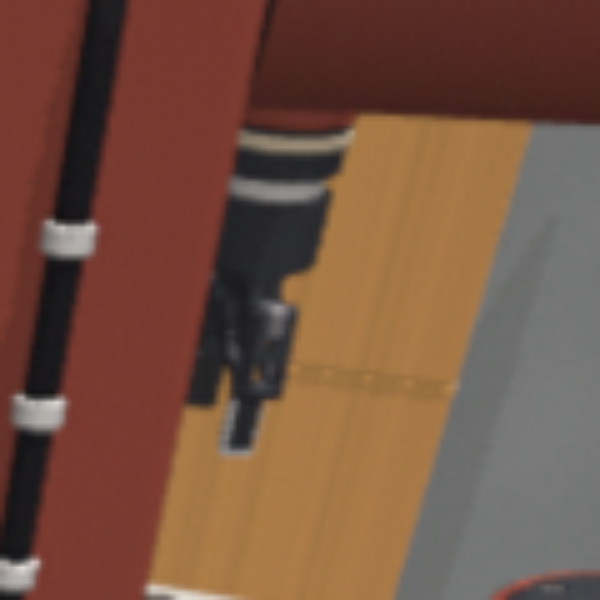

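```bash
python3 - <<'E'
from h import *
from scipy.spatial.transform import Rotation as Ro
s=manip.state(); Rt=Ro.from_euler('xyz',s['tcp_rot'],degrees=True).as_matrix()
p=cam('wrist'); V,U=np.mgrid[:420,:560]; z=p['z_map'].astype(float); W=pts(p,U,V,z)[z>0]
L=(W-s['tool_pos'])@Rt   # tool frame
L[:,2]*=-1 # height above TCP
L=L[(L[:,2]>-5)&(np.abs(L[:,0])<120)]
print(len(L))
f=lambda a:'%4d'%a
print('rows: height; cols X; value min Y (camera side)')
xs=list(range(-90,91,10)); print('    ',' '.join(f(x) for x in xs))
for h in range(0,150,8):
    row=[]
    for x in xs:
        q=(np.abs(L[:,0]-x)<5)&(L[:,2]>=h)&(L[:,2]<h+8)
        row.append(f(np.percentile(L[q,1],1)) if q.sum()>5 else '   .')
    print(f(h),' '.join(row))
E
```

```text
56072
rows: height; cols X; value min Y (camera side)
      -90  -80  -70  -60  -50  -40  -30  -20  -10    0   10   20   30   40   50   60   70   80   90
   0    .    .    .    .    .    .    .    .    .    .    .    .    .    .    .    .    .    .    .
   8    .    .    .    .    .   -9    .    .    .    .    .    .    .   -9    .    .    .    .    .
  16    .    .    .    .  -10  -10    .    .    .    .    .    .    .  -10  -10   -6    .    .    .
  24    .    .    .    .  -10  -10    .    .    .    .    .    .    .  -10  -10   -6    .    .    .
  32    .    .    .    .  -10  -10    .    .    .    .    .    .    .  -10  -10   -6    .    .    .
  40    .    .    .    .  -10  -11    .    .    .    .    .    .    .  -10  -11   -7    .    .    .
  48    .    .    .   -6  -12  -11    .    .    .    .    .    .    .  -10  -12  -11    .    .    .
  56    .    .  -13  -12  -13  -12    .    .    .    .    .    .    .  -12  -13  -11  -13  -11    .
  64    .    .  -13  -12  -11  -12  -16    .    .    .    .    .  -16  -15  -12  -11  -13  -11    .
  72    .    .  -12  -12  -10  -16  -17  -16  
[... 253 characters left out ...]

  96    .    .    .    .    .    .  -11  -20  -20  -11  -20  -19  -17   -9    .    .    .    .    .
 104    .    .    .    .    .    .    .    .    .    .    .    .    .    .    .    .    .    .    .
 112    .    .    .    .    .    .    .    .    .    .    .    .    .    .    .    .    .    .    .
 120    .    .    .    .    .    .    .    .    .    .    .    .    .    .    .    .    .    .    .
 128    .    .    .    .    .    .    .    .    .    .    .    .    .    .    .    .    .    .    .
 136    .    .    .    .    .    .    .    .    .    .    .    .    .    .    .    .    .    .    .
 144    .    .    .    .    .    .    .    .    .    .    .    .    .    .    .    .    .    .    .
```

The wrist depth gives the layout: fingertip sides are ±11 mm in tool y, couplers ±13 mm and the body is wider above. So I can push along tool y with the side face of one open finger, keeping the tube outboard of the body. I move to a spot near the side camera, turning to yaw about -6, and measure the body before using this.

```bash
python3 -m jog '[{"dp":[0,0,-5],"yaw":-0.18},{"dp":[0,0,-5],"yaw":-0.18},{"dp":[0,0,-5],"yaw":-0.18},{"dp":[0,0,-5],"yaw":-0.18},{"dp":[0,0,-5],"yaw":-0.18},{"dp":[0,0,-5],"yaw":-0.18},{"dp":[31,-35,0],"yaw":0},{"dp":[31,-35,0],"yaw":0},{"dp":[31,-35,0],"yaw":0},{"dp":[31,-35,0],"yaw":0},{"dp":[31,-35,0],"yaw":0},{"dp":[31,-35,0],"yaw":0},{"dp":[31,-35,0],"yaw":0},{"dp":[31,-35,0],"yaw":0}]' 0
python3 -m jog '[{"dp":[-3,-40,-6],"yaw":0},{"dp":[-3,-40,-6],"yaw":0},{"dp":[-3,-40,-6],"yaw":0},{"dp":[-3,-40,-6],"yaw":0},{"dp":[-3,-40,-6],"yaw":0},{"dp":[-3,-40,-6],"yaw":0},{"dp":[-3,-40,-6],"yaw":0},{"dp":[-3,-40,-6],"yaw":0},{"dp":[-3,-40,-6],"yaw":0},{"dp":[-3,-40,-6],"yaw":0},{"dp":[-3,-40,-6],"yaw":0},{"dp":[-3,-40,-6],"yaw":0},{"dp":[-3,-40,-6],"yaw":0},{"dp":[-3,-40,-6],"yaw":0}]'
```

```text
time_s: 4.8
tool_pos: [501.6, -304.3, 261.4]
tcp_rot: [180.0, -0.0, -6.2]
force: [0.4, -0.7, 0.1]
finger_gap: 1.003
time_s: 6.55
tool_pos: [519.7, 257.2, 345.6]
tcp_rot: [180.0, -0.0, -6.2]
force: [0.2, -1.1, 1.0]
finger_gap: 1.003
```

```bash
python3 -m jog '[{"dp":[-33,-34,-9],"yaw":0},{"dp":[-33,-34,-9],"yaw":0},{"dp":[-33,-34,-9],"yaw":0},{"dp":[-33,-34,-9],"yaw":0},{"dp":[-33,-34,-9],"yaw":0},{"dp":[-33,-34,-9],"yaw":0},{"dp":[0,0,0],"yaw":0}]'
cat > grip.py <<'E'
from h import *
from scipy.spatial.transform import Rotation as Ro
s=manip.state(); Rt=Ro.from_euler('xyz',s['tcp_rot'],degrees=True).as_matrix()
p=cam('side'); save(p,'side_grip'); V,U=np.mgrid[:420,:560]; z=p['z_map'].astype(float); W=pts(p,U,V,z)[z>0]
L=(W-s['tool_pos'])@Rt; L[:,2]*=-1
L=L[(L[:,2]>-5)&(L[:,2]<230)&(np.abs(L[:,0])<110)&(np.abs(L[:,1])<110)]
np.save('L.npy',L); print(len(L))
f=lambda a:'%4d'%a
xs=list(range(-90,91,10)); print('min Y    ',' '.join(f(x) for x in xs))
for h in range(0,220,10):
    print(f(h),' '.join((lambda q:f(np.percentile(L[q,1],3)) if q.sum()>3 else '   .')((np.abs(L[:,0]-x)<5)&(L[:,2]>=h)&(L[:,2]<h+10)) for x in xs))
for h in range(100,200,20):
    q=(L[:,2]>=h)&(L[:,2]<h+20); r=np.hypot(L[q,0],L[q,1]); print(h,np.percentile(r,[3,50,97]).round(), L[q].min(0).round(),L[q].max(0).round())
E
python3 grip.py
```

```text
time_s: 7.42
tool_pos: [343.1, 482.3, 399.9]
tcp_rot: [-179.9, -0.0, -6.0]
force: [0.6, -1.2, 0.3]
finger_gap: 0.996
9886
min Y      -90  -80  -70  -60  -50  -40  -30  -20  -10    0   10   20   30   40   50   60   70   80   90
   0    .    .    .    .    .    .    .    .    .    .    .    .    .    .    .    .    .    .    .
  10    .    .    .    .   -9    .    .    .    .    .    .    .    .   -9    .    .    .    .    .
  20    .    .    .   -5  -10   -9    .    .    .    .    .    .    .   -9   -9    .    .    .    .
  30    .    .    .   -6   -9  -10    .    .    .    .    .    .    .   -9   -9    .    .    .    .
  40    .    .    .   -6  -10   -9    .    .    .    .    .    .    .   -9   -9    .    .    .    .
  50    .    .    .  -10  -12   -9    .    .    .    .    .    .    .   -9  -11   -9    .    .    .
  60    .  -11  -12  -10  -11  -11    .    .    .    .    .    .    .  -11  -12  -10  -12    .    .
  70    .    .  -11  -11  -10  -15  -16  -10   -9   -9   -9    .  -16  -15    .  -10  -10    .    .
  80    .    .  -11  -11    .  -15  -15  -16  -10  -10   -9  -15  -16  -1
[... 886 characters left out ...]
  -31  -24    .    .    .    .    .    .
 180    .    .    .    .    .  -15  -26  -32  -36  -36  -35  -32    .    .    .    .    .    .    .
 190    .    .    .    .    .  -17  -29  -34  -37  -38  -36  -33  -26    .    .    .    .    .    .
 200    .    .    .    .    .  -20  -30  -35  -39  -39  -37  -35  -28    .    .    .    .    .    .
 210    .    .    .    .    .  -20  -31  -36  -39  -39  -38  -35  -28    .    .    .    .    .    .
100 [10. 41. 70.] [-71. -19. 100.] [ 69.  14. 120.]
120 [29. 36. 39.] [-39. -37. 120.] [ 28.  17. 140.]
140 [35. 37. 39.] [-39. -37. 140.] [ 27.  15. 160.]
160 [29. 36. 39.] [-40. -37. 160.] [ 35.  32. 180.]
180 [29. 37. 40.] [-41. -39. 180.] [ 27.  19. 200.]
```

View pics/side_grip.png

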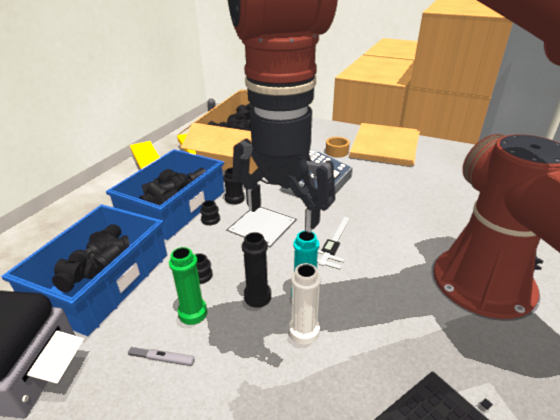

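The picture shows the gripper at (285,180), clear of everything. Its body is round, r≈37.5 mm, for heights 120–190 above the TCP, so the tube clears it if the housing sits about 55 mm off-axis. I check the finger's flat face more finely.

```bash
python3 - <<'E'
from h import *
from scipy.spatial.transform import Rotation as Ro
s=manip.state(); Rt=Ro.from_euler('xyz',s['tcp_rot'],degrees=True).as_matrix()
p=cam('wrist'); save(p,'wrist1'); V,U=np.mgrid[:420,:560]; z=p['z_map'].astype(float); W=pts(p,U,V,z)[z>0]
L=(W-s['tool_pos'])@Rt; L[:,2]*=-1
q0=L[(L[:,2]>3)&(np.abs(L[:,0])<100)&(abs(L[:,1])<40)]
print('tip h',[np.percentile(q0[(q0[:,0]*sg>35)][:,2],.3).round(1) for sg in(1,-1)])
for a,b in((12,18),(18,26),(26,40)):
  for sg in(1,-1):
    print(a,b,sg,[(x,np.percentile(q0[q][:,1],2).round(1)) for x in range(36,64,2) for q in [(q0[:,2]>a)&(q0[:,2]<b)&(abs(sg*q0[:,0]-x)<1)] if q.sum()>3])
E
```

```text
tip h [np.float64(15.2), np.float64(15.3)]
12 18 1 [(42, np.float64(-8.8)), (44, np.float64(-9.7)), (46, np.float64(-9.4))]
12 18 -1 [(42, np.float64(-8.6)), (44, np.float64(-9.5)), (46, np.float64(-9.7))]
18 26 1 [(42, np.float64(-9.7)), (44, np.float64(-10.0)), (46, np.float64(-10.0)), (48, np.float64(-10.1)), (50, np.float64(-9.8)), (54, np.float64(-5.9)), (56, np.float64(-6.0))]
18 26 -1 [(42, np.float64(-9.6)), (44, np.float64(-10.0)), (46, np.float64(-10.2)), (48, np.float64(-10.0)), (50, np.float64(-9.7)), (54, np.float64(-6.0)), (56, np.float64(-6.0))]
26 40 1 [(42, np.float64(-9.5)), (44, np.float64(-10.1)), (46, np.float64(-10.1)), (48, np.float64(-10.0)), (50, np.float64(-9.7)), (52, np.float64(-6.1)), (54, np.float64(-6.1)), (56, np.float64(-6.1))]
26 40 -1 [(42, np.float64(-9.7)), (44, np.float64(-10.1)), (46, np.float64(-10.2)), (48, np.float64(-10.2)), (50, np.float64(-9.8)), (52, np.float64(-6.2)), (54, np.float64(-6.2)), (56, np.float64(-6.2))]
```

The finger's broad section ends at a corner at tool (±51, 11). I'll contact the foot with that −x corner, with the housing about 15° outboard at tool (−60, 44). That leaves roughly 4–6 mm clearance to the coupler and body. Leg 1 goes roughly −y to clear the green housing and sleeve_a, then leg 2 goes to the plate, with looks in between.

```bash
python3 -m jog '[{"dp":[0,0,0],"yaw":-0.095},{"dp":[0,0,0],"yaw":-0.095},{"dp":[33.6,25.2,23],"yaw":0},{"dp":[33.6,25.2,23],"yaw":0},{"dp":[33.6,25.2,23],"yaw":0},{"dp":[33.6,25.2,23],"yaw":0},{"dp":[33.6,25.2,23],"yaw":0},{"dp":[33.6,25.2,23],"yaw":0},{"dp":[0,0,0],"yaw":0}]'
cat > look.py <<'E'
import sys
from h import *
from scipy.optimize import least_squares
from scipy.spatial.transform import Rotation as Ro
def axisfit(c0,cams=('side','top'),tag=None):
    out={}
    for n in cams:
        p=cam(n)
        if tag: save(p,f'{n}_{tag}')
        V,U=np.mgrid[:420,:560]; z=p['z_map'].astype(float); W=pts(p,U,V,z); fr=p['frame'].astype(int)
        ok=(z>0)&(fr.max(2)<110)&(np.hypot(W[...,0]-c0[0],W[...,1]-c0[1])<50)&(W[...,2]>3)&(W[...,2]<200)
        w=W[ok]
        for nm,a,b,r in(('foot',4,20,34),('tube',30,120,27),('top',130,192,28)):
            k=w[(w[:,2]>a)&(w[:,2]<b)]
            # exclude gripper: keep within r+6 of c0 guess iteratively
            c=np.array(c0,float)
            for _ in range(4):
                kk=k[np.hypot(*(k[:,:2]-c).T)<r+8]
                if len(kk)<10: break
                s=least_squares(lambda q:np.hypot(kk[:,0]-q[0],kk[:,1]-q[1])-r,c,loss='soft_l1',f_scale=1.5); c=s.x
            if len(kk)>=10: out[n+nm]=c; print(n,nm,c.round(1),len(kk),round(float(np.median(np.abs(s.fun))),1))
    return out
def rel(c,s):
    Rt=Ro.from_euler('xyz',s['tcp_rot'],degrees=True).as_matrix()
    return (Rt.T@(np.array([c[0],c[1],s['tool_pos'][2]])-s['tool_pos']))[:2]
if __name__=='__main__':
    c0=[float(sys.argv[1]),float(sys.argv[2])]; tag=sys.argv[3] if len(sys.argv)>3 else None
    o=axisfit(c0,tag=tag); s=manip.state()
    print('tcp',s['tool_pos'].round(1),s['tcp_rot'].round(1),'F',s['force'].round(1),'t',s['time_s'])
    for k,v in o.items(): print(k,'tool-rel',rel(v,s).round(1))
E
python3 look.py 500.5 295
```

```text
time_s: 8.65
tool_pos: [559.9, 341.9, 257.7]
tcp_rot: [179.9, 0.2, 4.3]
force: [-0.4, 0.5, 0.3]
finger_gap: 0.998
side foot [500.7 294.8] 114 0.6
side tube [501.4 293.4] 614 1.0
side top [502.4 292.3] 605 2.4
top foot [500.5 295.9] 33 1.1
top tube [500.7 297.1] 68 0.7
top top [501.2 298. ] 221 4.4
tcp [558.5 344.4 260.9] [1.8e+02 1.0e-01 4.5e+00] F [-0.1 -0.   1.3] t 8.75
sidefoot tool-rel [-61.6  44.9]
sidetube tool-rel [-61.   46.3]
sidetop tool-rel [-60.   47.6]
topfoot tool-rel [-61.6  43.9]
toptube tool-rel [-61.4  42.7]
toptop tool-rel [-60.8  41.7]
```

```bash
python3 -m jog '[{"dp":[0,0,0],"yaw":0},{"dp":[0,0,25],"yaw":0}]'; python3 - <<'E'
from look import *
s=manip.state(); print(rel((500.6,295.3),s).round(1), s['tool_pos'].round(1))
E
```

```text
time_s: 9.0
tool_pos: [559.0, 346.8, 239.3]
tcp_rot: [-179.9, -0.3, 4.7]
force: [-1.0, 0.1, -0.6]
finger_gap: 0.997
[-62.4  46.5] [559.  346.8 239.3]
```

```bash
python3 -m jog '[{"dp":[-2,-2,0],"yaw":0},{"dp":[0,0,22],"yaw":0},{"dp":[0,0,22],"yaw":0},{"dp":[0,0,22],"yaw":0},{"dp":[0,0,22],"yaw":0},{"dp":[0,0,22],"yaw":0},{"dp":[0,0,22],"yaw":0},{"dp":[0,0,22],"yaw":0},{"dp":[0,0,22],"yaw":0},{"dp":[0,0,0],"yaw":0},{"dp":[0,0,0],"yaw":0}]'; python3 look.py 500.5 295.3 a
```

```text
time_s: 10.38
tool_pos: [556.7, 348.1, 62.2]
tcp_rot: [-180.0, -0.1, 4.7]
force: [-0.4, -0.2, 0.6]
finger_gap: 1.003
side foot [500.7 295. ] 119 0.5
side tube [501.6 293.6] 499 1.0
side top [501.9 291.3] 482 2.4
top foot [500.4 295. ] 40 2.2
top tube [500.5 296.8] 68 0.7
top top [501.5 300.6] 265 5.5
tcp [557.  348.   62.1] [-1.8e+02 -1.0e-01  4.7e+00] F [-0.4 -0.  -0.1] t 10.475
sidefoot tool-rel [-60.4  48.3]
sidetube tool-rel [-59.6  49.8]
sidetop tool-rel [-59.4  52.1]
topfoot tool-rel [-60.6  48.3]
toptube tool-rel [-60.4  46.5]
toptop tool-rel [-59.1  42.8]
```

View pics/side_a.png

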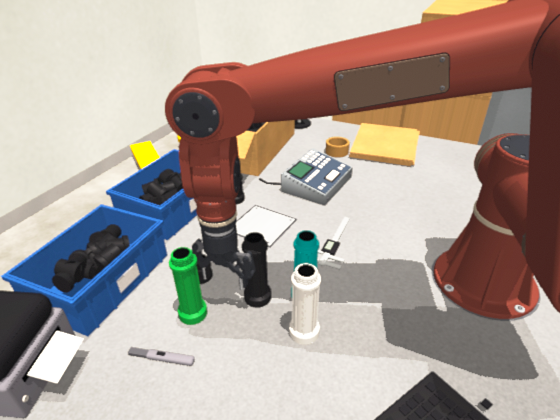

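The gripper sits between the green housing (185,285) and the black one (256,270), touching nothing. Lowering to push height.

```bash
python3 -m jog '[{"dp":[0,0,18],"yaw":0},{"dp":[0,0,18],"yaw":0},{"dp":[0,0,16],"yaw":0},{"dp":[0,0,12],"yaw":0},{"dp":[0,0,0],"yaw":0}]'; python3 -m jog '[{"dp":[-1,4,0],"yaw":0},{"dp":[-2,6,0],"yaw":0},{"dp":[-2,6,0],"yaw":0},{"dp":[-2,6,0],"yaw":0},{"dp":[0,0,0],"yaw":0}]';python3 look.py 498 280 b
```

```text
time_s: 11.1
tool_pos: [555.1, 347.1, -5.3]
tcp_rot: [180.0, 0.1, 4.6]
force: [0.4, 0.2, 0.8]
finger_gap: 1.002
time_s: 11.72
tool_pos: [550.9, 324.4, -3.5]
tcp_rot: [180.0, -0.0, 4.6]
force: [-0.2, -0.0, -0.8]
finger_gap: 0.996
side foot [496.3 273.9] 97 0.6
side tube [497.4 272.6] 381 1.0
side top [498.2 270.9] 580 2.2
top foot [495.8 275.1] 41 1.6
top tube [495.9 275.5] 64 0.8
top top [498.8 278.5] 228 5.8
tcp [550.8 324.7  -3.8] [180.    0.    4.6] F [-0.2 -0.1 -0.3] t 11.825
sidefoot tool-rel [-58.4  46.3]
sidetube tool-rel [-57.5  47.7]
sidetop tool-rel [-56.8  49.5]
topfoot tool-rel [-58.9  45. ]
toptube tool-rel [-58.7  44.7]
toptop tool-rel [-55.6  41.9]
```

View pics/side_b.png

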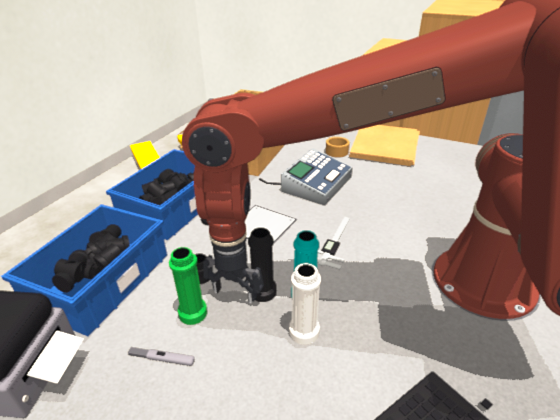

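Housing slid about 20 mm and stayed upright (side 262,265). Continuing leg 1.

```bash
python3 -m jog '[{"dp":[-0.8,6,0],"yaw":0},{"dp":[-0.8,6,0],"yaw":0},{"dp":[-1,6,0],"yaw":0},{"dp":[-1.2,6,0],"yaw":0},{"dp":[-1.2,6,0],"yaw":0},{"dp":[0,0,0],"yaw":0}]';python3 look.py 492 245 
```

```text
time_s: 12.58
tool_pos: [548.3, 294.1, -3.8]
tcp_rot: [180.0, 0.0, 4.6]
force: [-0.6, 0.6, -0.1]
finger_gap: 1.001
side foot [491.6 243.4] 89 0.6
side tube [492.3 242. ] 370 1.0
side top [493.  240.4] 544 2.2
top foot [491.6 244.8] 37 2.2
top tube [491.6 245.6] 58 0.6
top top [492.2 247.9] 223 5.4
tcp [548.3 294.5  -3.8] [180.    0.    4.6] F [-0.6 -0.9  0.3] t 12.675
sidefoot tool-rel [-60.6  46.3]
sidetube tool-rel [-60.1  47.8]
sidetop tool-rel [-59.5  49.4]
topfoot tool-rel [-60.5  45. ]
toptube tool-rel [-60.4  44.2]
toptop tool-rel [-59.6  41.9]
```

```bash
python3 -m jog '[{"dp":[-1.5,6,0],"yaw":0},{"dp":[-1.5,6,0],"yaw":0},{"dp":[-1.6,6,0],"yaw":0},{"dp":[-1.6,6,0],"yaw":0},{"dp":[-1.6,6,0],"yaw":0},{"dp":[-1.6,6,0],"yaw":0},{"dp":[-1.6,6,0],"yaw":0},{"dp":[0,0,0],"yaw":0}]';python3 look.py 486 203 c
```

```text
time_s: 13.68
tool_pos: [540.7, 251.4, -3.8]
tcp_rot: [180.0, 0.0, 4.6]
force: [-0.0, 0.6, 0.6]
finger_gap: 1.002
side foot [482.1 201.5] 81 0.7
side tube [483.1 200.1] 361 1.0
side top [483.5 198.3] 532 2.2
top foot [484.7 202.4] 29 1.3
top tube [482.2 203.3] 47 0.8
top top [482.1 207.9] 197 5.9
tcp [540.8 251.8  -3.7] [180.    0.    4.6] F [-0.  -0.6  0.8] t 13.775
sidefoot tool-rel [-62.5  45.3]
sidetube tool-rel [-61.7  46.8]
sidetop tool-rel [-61.4  48.7]
topfoot tool-rel [-59.9  44.7]
toptube tool-rel [-62.3  43.6]
toptop tool-rel [-62.  39.]
```

View pics/side_c.png

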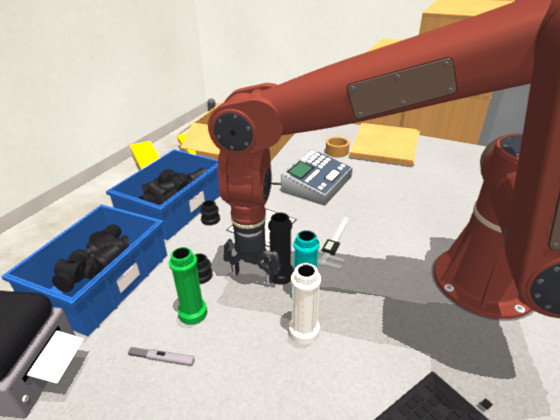

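Upright at (482,202). Now I retreat, turn to yaw 30 to stay clear of the turquoise part, and push leg 2a.

```bash
python3 -m jog '[{"dp":[1.5,-6,0],"yaw":0},{"dp":[1.5,-6,0],"yaw":0},{"dp":[-10.5,-6.5,0],"yaw":0},{"dp":[-10.5,-6.5,0],"yaw":0},{"dp":[-10.5,-6.5,0],"yaw":0},{"dp":[0,0,0],"yaw":-0.148},{"dp":[0,0,0],"yaw":-0.148},{"dp":[0,0,0],"yaw":-0.148},{"dp":[0,0,0],"yaw":0}]';python3 look.py 482.5 202
```

```text
time_s: 14.9
tool_pos: [509.3, 281.3, -3.7]
tcp_rot: [180.0, 0.0, 30.0]
force: [-0.1, 0.0, 0.2]
finger_gap: 1.0
side foot [482.2 201.3] 68 0.6
side tube [483.  199.8] 277 1.0
side top [483.7 198.6] 465 2.0
top foot [482.8 203.5] 40 2.3
top tube [482.1 203.4] 46 0.7
top top [483.  204.6] 215 4.9
tcp [509.5 281.2  -3.7] [180.    0.   29.9] F [0.1 0.2 0.7] t 15.0
sidefoot tool-rel [-63.5  55.7]
sidetube tool-rel [-63.6  57.3]
sidetop tool-rel [-63.5  58.8]
topfoot tool-rel [-61.9  54. ]
toptube tool-rel [-62.5  53.8]
toptop tool-rel [-61.1  53.2]
```

```bash
python3 -m jog '[{"dp":[-1.5,6,0],"yaw":0},{"dp":[-1.5,6,0],"yaw":0},{"dp":[-1.5,6,0],"yaw":0},{"dp":[-1.5,6,0],"yaw":0},{"dp":[-1.5,6,0],"yaw":0},{"dp":[-1.5,6,0],"yaw":0},{"dp":[-1.5,6,0],"yaw":0},{"dp":[-1.5,6,0],"yaw":0},{"dp":[0,0,0],"yaw":0}]';python3 look.py 492 163
```

```text
time_s: 16.12
tool_pos: [523.7, 232.9, -3.7]
tcp_rot: [180.0, 0.0, 30.0]
force: [-0.4, 0.6, 0.5]
finger_gap: 0.999
side foot [491.1 162.8] 70 0.7
side tube [491.8 161.4] 224 1.1
side top [492.6 160.1] 435 2.2
top foot [491.2 165.4] 29 1.8
top tube [488.9 166.4] 47 1.6
top top [491.3 165.1] 226 5.3
tcp [523.6 233.3  -3.7] [180.    0.   30.1] F [ 0.1  0.  -0.4] t 16.225
sidefoot tool-rel [-63.4  44.8]
sidetube tool-rel [-63.6  46.3]
sidetop tool-rel [-63.5  47.9]
topfoot tool-rel [-62.   42.6]
toptube tool-rel [-63.5  40.6]
toptop tool-rel [-62.1  43. ]
```

```bash
python3 -m jog '[{"dp":[-2.8,5.6,0],"yaw":0},{"dp":[-2.8,5.6,0],"yaw":0},{"dp":[-2.8,5.6,0],"yaw":0},{"dp":[-2.6,5.6,0],"yaw":0},{"dp":[-2.4,5.6,0],"yaw":0},{"dp":[0,0,0],"yaw":0}]';python3 look.py 494 134 d
```

```text
time_s: 16.98
tool_pos: [526.1, 201.9, -3.7]
tcp_rot: [180.0, 0.0, 30.0]
force: [0.1, 0.2, -0.2]
finger_gap: 0.999
side foot [496.  132.3] 63 0.6
side tube [497.  131.2] 151 1.1
side top [497.9 130.2] 388 2.0
top foot [495.8 134.1] 27 1.7
top tube [489.8 140.3] 59 3.6
top top [496.6 134.2] 220 5.3
tcp [526.  202.3  -3.7] [180.    0.   30.1] F [0.5 0.5 0.4] t 17.075
sidefoot tool-rel [-61.1  45.5]
sidetube tool-rel [-60.8  47. ]
sidetop tool-rel [-60.5  48.3]
topfoot tool-rel [-60.4  43.9]
toptube tool-rel [-62.4  35.5]
toptop tool-rel [-59.6  44.3]
```

View pics/side_d.png

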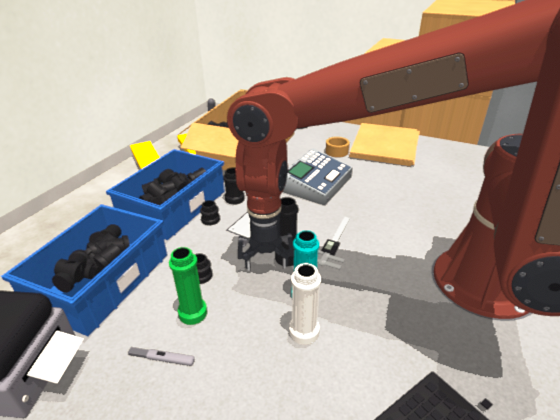

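```bash
python3 -m jog '[{"dp":[1.5,-6,0],"yaw":0},{"dp":[1.5,-6,0],"yaw":0},{"dp":[-11,-6,0],"yaw":0},{"dp":[-11,-6,0],"yaw":0},{"dp":[-11,-6,0],"yaw":0},{"dp":[-11,-6,0],"yaw":0},{"dp":[0,0,0],"yaw":-0.157},{"dp":[0,0,0],"yaw":-0.157},{"dp":[0,0,0],"yaw":-0.157},{"dp":[0,0,0],"yaw":-0.157},{"dp":[0,0,0],"yaw":0}]';python3 look.py 496 133 e
```

```text
time_s: 18.45
tool_pos: [472.0, 213.1, -3.7]
tcp_rot: [180.0, 0.0, 66.0]
force: [0.4, -0.2, 0.0]
finger_gap: 1.0
side foot [497.5 133.6] 47 1.2
top foot [495.4 135.5] 25 4.0
top tube [496.8 133.5] 26 0.5
top top [496.1 133.6] 223 5.8
tcp [472.2 213.1  -3.7] [180.    0.   65.9] F [ 0.  -0.   0.4] t 18.55
sidefoot tool-rel [-62.2  55.6]
topfoot tool-rel [-61.4  52.9]
toptube tool-rel [-62.6  55. ]
toptop tool-rel [-62.8  54.4]
```

```bash
python3 -m jog '[{"dp":[-1.6,6,0],"yaw":0},{"dp":[-1.6,6,0],"yaw":0},{"dp":[-1.6,6,0],"yaw":0},{"dp":[-1.6,6,0],"yaw":0},{"dp":[-1.6,6,0],"yaw":0},{"dp":[-1.6,6,0],"yaw":0},{"dp":[-1.6,6,0],"yaw":0},{"dp":[-1.6,6,0],"yaw":0},{"dp":[0,0,0],"yaw":0}]';python3 look.py 525 108 f
```

```text
time_s: 19.68
tool_pos: [511.7, 181.5, -3.7]
tcp_rot: [180.0, 0.0, 66.0]
force: [-0.1, 0.5, 0.3]
finger_gap: 0.998
side foot [525.4 106.9] 58 0.9
side tube [525.7 104.6] 29 1.1
side top [526.3 109.5] 12 1.4
top foot [528.8 106.1] 24 2.2
top tube [516.8 115.5] 66 3.1
top top [526.2 108.3] 219 5.3
tcp [511.3 181.8  -3.7] [180.    0.   66.1] F [ 0.1  0.3 -1.2] t 19.775
sidefoot tool-rel [-62.8  43.3]
sidetube tool-rel [-64.7  44.5]
sidetop tool-rel [-60.   43.1]
topfoot tool-rel [-62.   46.7]
toptube tool-rel [-58.4  32. ]
toptop tool-rel [-61.1  43.5]
```

View pics/top_f.png

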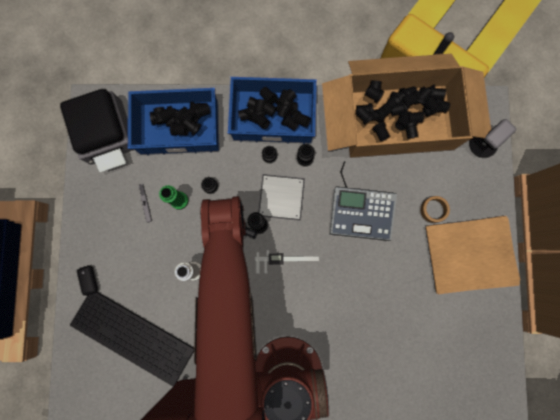

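View pics/side_f.png

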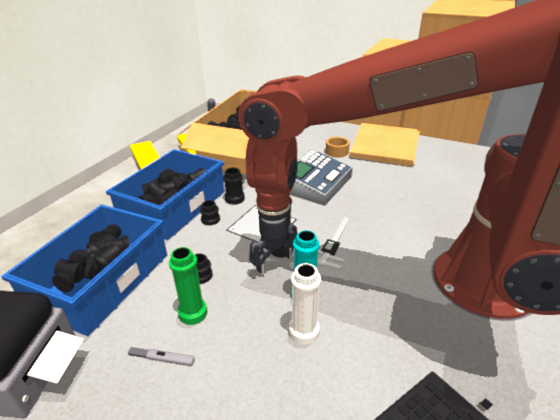

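Top view: housing top at (258,222), heading for the plate at (282,197), upright. Continuing with a small steering correction.

```bash
python3 -m jog '[{"dp":[-2.5,5.8,0],"yaw":0},{"dp":[-2.5,5.8,0],"yaw":0},{"dp":[-2.5,5.8,0],"yaw":0},{"dp":[-2.4,5.8,0],"yaw":0},{"dp":[-2.2,5.8,0],"yaw":0},{"dp":[0,0,0],"yaw":0}]';python3 look.py 547 85 g
```

```text
time_s: 20.52
tool_pos: [533.3, 158.7, -3.6]
tcp_rot: [180.0, 0.0, 66.0]
force: [-0.3, -0.1, -0.2]
finger_gap: 1.001
side foot [546.5  85.3] 67 1.0
side tube [549.8  84.9] 36 1.4
side top [549.6  84.5] 12 1.5
top foot [551.5  87.3] 19 3.2
top tube [543.3  92.3] 54 3.1
top top [549.4  86.2] 224 5.7
tcp [532.9 159.   -3.6] [180.    0.   66.1] F [0.3 0.6 0.5] t 20.625
sidefoot tool-rel [-61.9  42.4]
sidetube tool-rel [-60.9  45.5]
sidetop tool-rel [-61.4  45.4]
topfoot tool-rel [-58.  46.]
toptube tool-rel [-56.8  36.6]
toptop tool-rel [-59.9  44.6]
```

```bash
python3 -m jog '[{"dp":[-1.8,6,0],"yaw":0},{"dp":[-1.8,6,0],"yaw":0},{"dp":[-1.8,6,0],"yaw":0},{"dp":[-1.8,6,0],"yaw":0},{"dp":[-1.8,6,0],"yaw":0},{"dp":[-1.8,6,0],"yaw":0},{"dp":[0,0,0],"yaw":0}]';python3 look.py 577 60 h
```

```text
time_s: 21.5
tool_pos: [561.8, 134.2, -3.7]
tcp_rot: [180.0, 0.0, 66.0]
force: [-0.1, 0.4, 0.4]
finger_gap: 1.001
side foot [576.2  61.2] 68 1.2
side tube [578.7  60.8] 42 1.3
side top [577.8  61.5] 18 1.8
top foot [579.1  61.6] 15 1.9
top tube [577.3  63.9] 45 1.6
top top [578.9  63.1] 226 6.4
tcp [561.4 134.6  -3.7] [180.    0.   66.1] F [ 0.9 -0.1 -0. ] t 21.6
sidefoot tool-rel [-61.   43.3]
sidetube tool-rel [-60.4  45.7]
sidetop tool-rel [-60.2  44.6]
topfoot tool-rel [-59.5  45.8]
toptube tool-rel [-58.1  43.1]
toptop tool-rel [-58.1  45. ]
```

```bash
python3 -m jog '[{"dp":[-1.5,6,0],"yaw":0},{"dp":[-1.5,6,0],"yaw":0},{"dp":[-1.6,6,0],"yaw":0},{"dp":[-1.6,6,0],"yaw":0},{"dp":[-1.6,6,0],"yaw":0},{"dp":[-1.6,6,0],"yaw":0},{"dp":[-1.6,6,0],"yaw":0},{"dp":[0,0,0],"yaw":0}]';python3 look.py 612 34 i
```

```text
time_s: 22.6
tool_pos: [595.7, 107.1, -3.6]
tcp_rot: [180.0, 0.0, 66.0]
force: [-0.7, 0.7, 0.3]
finger_gap: 1.003
side foot [610.3  34.6] 61 1.0
side tube [613.6  34.7] 46 1.6
side top [612.   37.6] 27 1.0
top foot [611.9  34.5] 12 1.3
top tube [612.   35.5] 45 1.0
top top [613.1  34.2] 214 6.0
tcp [595.4 107.4  -3.7] [180.    0.   66.1] F [0.4 0.6 0.5] t 22.7
sidefoot tool-rel [-60.6  43.2]
sidetube tool-rel [-59.1  46.2]
sidetop tool-rel [-57.1  43.5]
topfoot tool-rel [-60.   44.8]
toptube tool-rel [-59.   44.4]
toptop tool-rel [-59.7  45.9]
```

View pics/top_i.png

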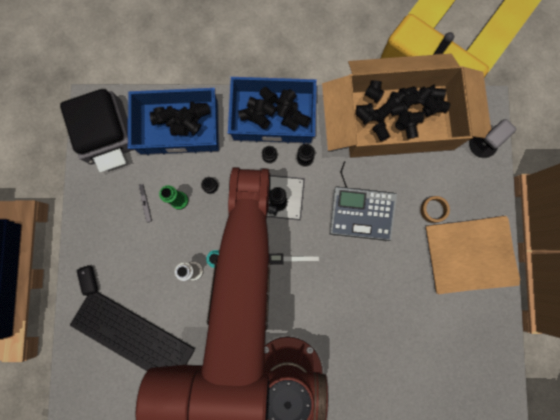

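```bash
python3 -m jog '[{"dp":[-1.5,6,0],"yaw":0},{"dp":[-1.5,6,0],"yaw":0},{"dp":[-1.2,5,0],"yaw":0},{"dp":[-1,4,0],"yaw":0},{"dp":[0,0,0],"yaw":0},{"dp":[1.5,-6,0],"yaw":0},{"dp":[3,-12,0],"yaw":0},{"dp":[5,-20,0],"yaw":0},{"dp":[5,-20,0],"yaw":0},{"dp":[0,0,0],"yaw":0}]';python3 look.py 632 23 j
```

```text
time_s: 23.95
tool_pos: [563.6, 132.3, -3.8]
tcp_rot: [-180.0, 0.0, 66.2]
force: [0.1, -0.3, -0.3]
finger_gap: 1.001
top foot [629.6  24.8] 28 2.4
top tube [629.3  21.6] 39 0.5
top top [629.6  21.2] 218 5.1
tcp [565.2 131.3  -3.5] [180.   -0.   66.1] F [ 1.1  0.9 -0.6] t 24.05
topfoot tool-rel [-71.3 102. ]
toptube tool-rel [-74.4 103.1]
toptop tool-rel [-74.6 103.5]
```

View pics/side_j.png

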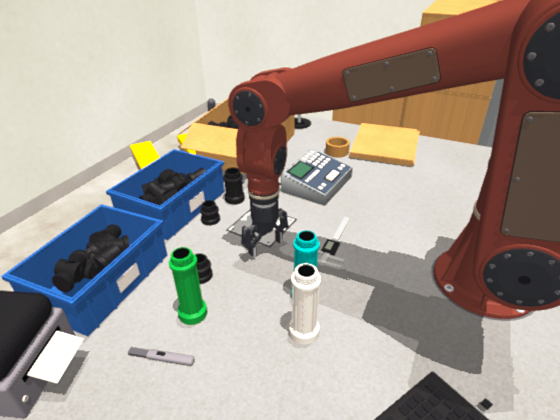

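Housing at about (629.5, 23), within 3 mm of the plate centre. Hand is off it. Raising, closing the fingers, and measuring the key.

```bash
python3 -m jog '[{"dp":[0,-2,-30],"yaw":0},{"dp":[0,-2,-35],"yaw":0},{"dp":[0,0,-40],"yaw":0},{"dp":[0,0,-40],"yaw":0},{"dp":[0,0,-40],"yaw":0},{"dp":[0,0,-40],"yaw":0},{"dp":[0,0,-40],"yaw":-0.157},{"dp":[0,0,0],"yaw":-0.157},{"dp":[0,0,0],"yaw":0}]' 1
python3 - <<'E'
from look import *
o=axisfit((629.5,23),tag='k'); s=manip.state(); print(s['tool_pos'],s['tcp_rot'],s['time_s'])
for n in('top','side'):
    p=cam(n); fr=p['frame'].astype(int)
    V,U=np.mgrid[:420,:560]; z=p['z_map'].astype(float); W=pts(p,U,V,z)
    m=(fr.min(2)>185)&(np.abs(W[...,0]-507)<22)&(np.abs(W[...,1]+265)<45)&(W[...,2]>40)
    r=m.astype(np.uint8); k,l,st,ce=cv2.connectedComponentsWithStats(r)
    i=1+st[1:,4].argmax(); c=np.argwhere(l==i); w=np.array([onplane(p,u,v,56)[:2] for v,u in c],np.float32)
    print(n,len(c),ce[i].round(1),cv2.minAreaRect(w), W[l==i].mean(0).round(1))
E
```

```text
time_s: 25.18
tool_pos: [562.1, 132.3, 261.6]
tcp_rot: [179.9, 0.0, 84.0]
force: [0.0, 0.6, -0.2]
finger_gap: -0.0
side foot [627.7  20.6] 90 1.1
side tube [628.9  19.4] 420 1.3
side top [629.2  17.8] 373 2.4
top foot [629.8  22.4] 28 2.1
top tube [629.4  21.6] 46 0.7
top top [628.6  22.6] 220 5.6
[561.46512802 132.48412058 260.66204349] [-1.79957871e+02  1.50252118e-02  8.38243280e+01] 25.275
top 55 [361.4 228.5] ((508.36578369140625, -265.4742736816406), (47.741973876953125, 13.955641746520996), 83.93667602539062) [ 508.5 -265.5   54.7]
side 78 [332.  174.5] ((509.01708984375, -266.5215759277344), (66.7607192993164, 26.962326049804688), 84.62454986572266) [ 508.7 -264.6   56.9]
```

View pics/side_k.png

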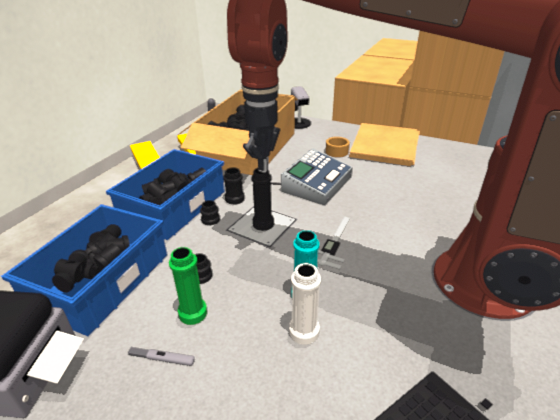

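View pics/top_k.png

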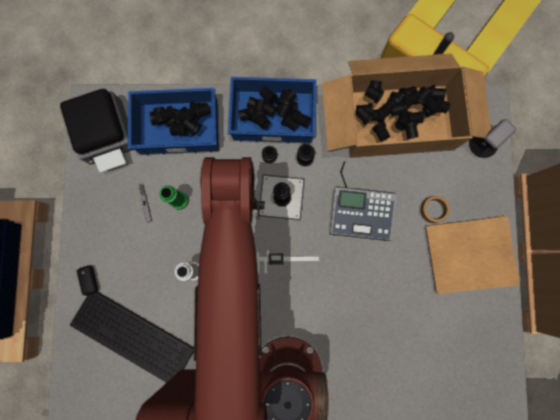

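Picture check: the housing stands upright with its foot inside the plate (side 262,224; top 283,193), and the hand is off it. Moving to the key.

```bash
python3 -m jog '[{"dp":[-40,-1.2,0],"yaw":0},{"dp":[-40,-1.2,0],"yaw":0},{"dp":[-40,-1.2,0],"yaw":0},{"dp":[-40,-1.2,0],"yaw":0},{"dp":[-40,-1.2,0],"yaw":0},{"dp":[-40,-1.2,0],"yaw":0},{"dp":[-40,-1.2,0],"yaw":0},{"dp":[-40,-1.2,0],"yaw":0},{"dp":[-40,-1.2,0],"yaw":0},{"dp":[-40,-1.2,0],"yaw":0},{"dp":[0,0,35],"yaw":0},{"dp":[0,0,35],"yaw":0},{"dp":[0,0,35],"yaw":0},{"dp":[0,0,35],"yaw":0},{"dp":[0,0,20],"yaw":0},{"dp":[0,0,0],"yaw":0}]'
python3 - <<'E'
from h import *
p=cam('side'); save(p,'side_l'); cv2.imwrite('pics/side_l.png',cv2.resize(p['frame'][110:220,250:390],None,fx=5,fy=5)[:,:,::-1])
p=cam('wrist'); save(p,'wrist_l')
s=manip.state(); print(s['tool_pos'],s['tcp_rot'],s['force'],s['time_s'],p['shot']); print(proj(p,(508.4,-265.5,56)))
for r in manip.recognise(p,'key_top'): print(r['p'],r['point'],onplane(p,*r['point'],56).round(1))
E
```

```text
time_s: 27.38
tool_pos: [507.2, -263.2, 100.0]
tcp_rot: [-179.9, -0.1, 84.0]
force: [0.3, 0.6, 0.3]
finger_gap: 0.0
[ 508.51738535 -264.26528002  102.49790152] [1.79937709e+02 4.53920344e-02 8.40287037e+01] [ 0.4760025  -0.47782693  0.1078427 ] 27.475 48
(np.float64(281.89753721699884), np.float64(226.92444886166192))
0.82 [281.8, 225.1] [ 507.1 -265.4   56. ]
```

View pics/side_l.png

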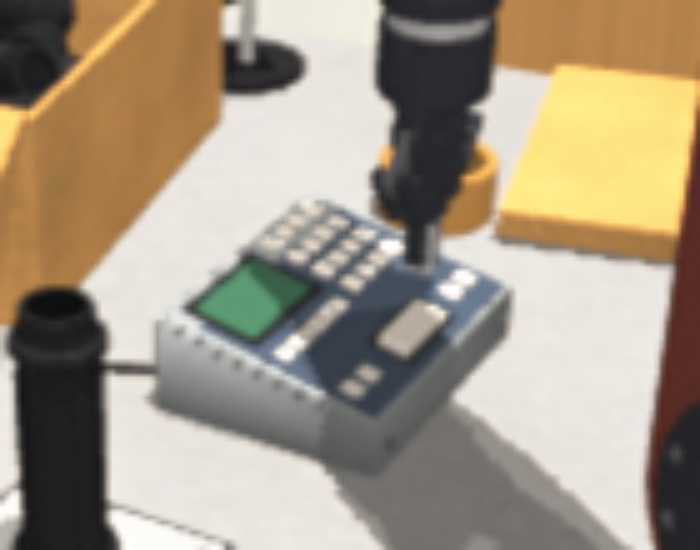

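View pics/wrist_l.png

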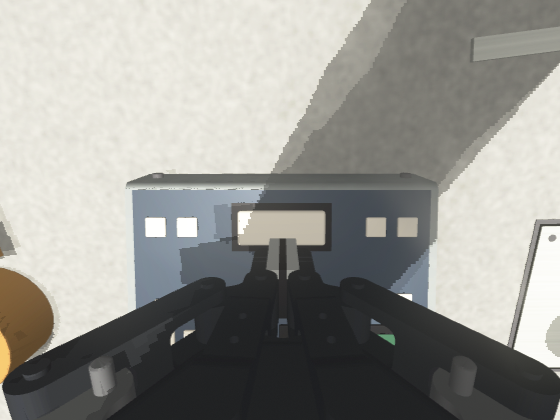

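```bash
python3 -m jog '[{"dp":[-1,-1,0],"yaw":0},{"dp":[0,0,14],"yaw":0},{"dp":[0,0,14],"yaw":0},{"dp":[0,0,8],"yaw":0},{"dp":[0,0,0],"yaw":0},{"dp":[0,0,0],"yaw":0}]'
python3 -m jog '[{"dp":[0,0,2],"yaw":0},{"dp":[0,0,2],"yaw":0},{"dp":[0,0,0],"yaw":0}]'
python3 -m jog '[{"dp":[0,0,1.5],"yaw":0},{"dp":[0,0,1.5],"yaw":0},{"dp":[0,0,0],"yaw":0}]'
```

```text
time_s: 28.28
tool_pos: [507.1, -264.9, 65.6]
tcp_rot: [180.0, 0.0, 84.1]
force: [0.0, -0.3, -0.4]
finger_gap: -0.0
time_s: 28.65
tool_pos: [506.9, -264.7, 61.2]
tcp_rot: [-180.0, 0.0, 84.1]
force: [-0.4, -0.9, -0.5]
finger_gap: -0.006
time_s: 29.02
tool_pos: [506.9, -264.7, 58.1]
tcp_rot: [-180.0, -0.0, 84.0]
force: [-0.2, 0.8, 0.5]
finger_gap: -0.005
```

```bash
for i in 1 ; do python3 -m jog '[{"dp":[0,0,1],"yaw":0},{"dp":[0,0,1],"yaw":0},{"dp":[0,0,0],"yaw":0},{"dp":[0,0,0],"yaw":0}]'; done
python3 -m jog '[{"dp":[0,0,1],"yaw":0},{"dp":[0,0,1],"yaw":0},{"dp":[0,0,0],"yaw":0},{"dp":[0,0,0],"yaw":0}]'
python3 -m jog '[{"dp":[0,0,1],"yaw":0},{"dp":[0,0,0],"yaw":0},{"dp":[0,0,0],"yaw":0}]'
```

```text
time_s: 29.52
tool_pos: [507.1, -264.8, 56.5]
tcp_rot: [180.0, 0.0, 84.1]
force: [0.4, 0.5, 2.0]
finger_gap: -0.004
time_s: 30.02
tool_pos: [507.2, -264.9, 54.5]
tcp_rot: [180.0, 0.0, 84.1]
force: [2.1, -0.9, 3.9]
finger_gap: 0.003
time_s: 30.4
tool_pos: [507.1, -264.9, 53.4]
tcp_rot: [180.0, 0.0, 84.1]
force: [2.3, -0.1, 3.7]
finger_gap: -0.001
```

```bash
python3 -m jog '[{"dp":[0,0,1],"yaw":0},{"dp":[0,0,0],"yaw":0},{"dp":[0,0,0],"yaw":0}]'
python3 -m jog '[{"dp":[0,0,1],"yaw":0},{"dp":[0,0,0],"yaw":0},{"dp":[0,0,0],"yaw":0}]'
```

```text
time_s: 30.78
tool_pos: [507.1, -264.9, 52.4]
tcp_rot: [180.0, 0.0, 84.1]
force: [3.0, -0.0, 4.9]
finger_gap: 0.003
time_s: 31.15
tool_pos: [507.2, -264.9, 51.7]
tcp_rot: [180.0, 0.0, 84.1]
force: [1.8, -0.9, 6.1]
finger_gap: 0.0
```

```bash
python3 -m jog '[{"dp":[0,0,1],"yaw":0},{"dp":[0,0,0],"yaw":0},{"dp":[0,0,0],"yaw":0}]'
```

```text
time_s: 31.52
tool_pos: [507.3, -265.0, 51.4]
tcp_rot: [180.0, 0.0, 84.1]
force: [-0.5, 2.3, 12.7]
finger_gap: 0.0
```

The force jumped to 12.7 N with the travel stopped after about 5–5.5 mm, so the key is at its end stop. Releasing.

```bash
python3 -m jog '[{"dp":[0,0,-3],"yaw":0},{"dp":[0,0,-5],"yaw":0},{"dp":[0,0,-15],"yaw":0},{"dp":[0,0,-30],"yaw":0},{"dp":[0,0,-40],"yaw":0},{"dp":[0,0,-40],"yaw":0},{"dp":[0,-40,-30],"yaw":0},{"dp":[0,-40,0],"yaw":0},{"dp":[0,0,0],"yaw":0},{"dp":[0,0,0],"yaw":0}]'
python3 - <<'E'
from look import *
o=axisfit((629.5,22),tag='m'); s=manip.state(); print(s['tool_pos'],s['force'],s['time_s'])
p=cam('side'); V,U=np.mgrid[:420,:560]; z=p['z_map'].astype(float); W=pts(p,U,V,z); fr=p['frame'].astype(int)
m=(fr.min(2)>185)&(np.abs(W[...,0]-507)<22)&(np.abs(W[...,1]+265)<38)&(W[...,2]>40); print('key z',m.sum(),W[m].mean(0).round(1))
A=np.load('sideW.npy')
p2=cam('top'); z2=p2['z_map'].astype(float); W2=pts(p2,U,V,z2); B=np.load('topW.npy')
for nm,c,r,h in(('sleeve_a',(671.5,291),45,62),('sleeve_b',(781,72),45,62),('mid',(772,-58),45,110),('green',(615,406),45,190),('turq',(398,240),45,190),('white',(355,343),45,190),('tape',(580,-540),60,48),('knife',(600,535),90,14),('caliper',(398,0),130,11)):
    f=lambda X:(lambda q:(X[q].mean(0).round(1),q.sum()))((np.hypot(X[...,0]-c[0],X[...,1]-c[1])<r)&(X[...,2]>(5 if h<20 else 12))&(X[...,2]<h+6)&((abs(X[...,0]-398)<30) if nm=='caliper' else True))
    print(nm,'side',f(A),f(W),'top',f(B),f(W2))
E
```

```text
time_s: 32.78
tool_pos: [427.5, -256.5, 213.6]
tcp_rot: [180.0, 0.0, 84.0]
force: [0.4, -0.6, -0.3]
finger_gap: 0.001
side foot [628.4  21.1] 79 1.0
side tube [628.6  19.4] 415 1.2
side top [629.4  18.2] 370 2.3
top foot [631.4  20.7] 22 1.3
top tube [629.4  21.7] 47 0.7
top top [630.   20.6] 211 4.6
[ 427.82818518 -256.42305632  213.22392649] [ 1.11590288 -0.21349681  0.34675449] 32.875
key z 55 [ 508.  -262.2   57.9]
sleeve_a side (array([655. , 296.8,  43.9]), np.int64(338)) (array([655.1, 296.8,  43.9]), np.int64(341)) top (array([666.5, 288. ,  49.3]), np.int64(218)) (array([666.6, 287.9,  49.9]), np.int64(210))
sleeve_b side (array([781.2,  81.9,  42.7]), np.int64(364)) (array([781.3,  81.9,  42.6]), np.int64(366)) top (array([783.8,  69.1,  48.5]), np.int64(209)) (array([783.5,  68.8,  49. ]), np.int64(209))
mid side (array([772.1, -49.8,  67.8]), np.int64(601)) (array([772.1, -50. ,  68.2]), np.int64(598)) top (array([772.9, -63.4,  81.8]), np.int64(325)) (array([773.3, -63.3,  82.2]), np.int64(322))
green side (array([603.4, 419.1, 112.2]), np.int64(1857)) (array([603.3, 419
[... 433 characters left out ...]
array([355.3, 333.9, 130.6]), np.int64(436)) (array([355.2, 333.8, 130.5]), np.int64(435))
tape side (array([ 579.5, -532.4,   35.6]), np.int64(392)) (array([ 579.4, -532.9,   35.5]), np.int64(393)) top (array([ 580.1, -539. ,   37.9]), np.int64(366)) (array([ 579.6, -539.4,   38.8]), np.int64(358))
knife side (array([599.7, 536.5,  13.1]), np.int64(635)) (array([599.4, 536.7,  13.1]), np.int64(641)) top (array([596.9, 534.4,  10.3]), np.int64(266)) (array([598.6, 536.1,   9.9]), np.int64(284))
caliper side (array([398.1,  33.3,   9.5]), np.int64(486)) (array([397.6,  35.4,   9.3]), np.int64(485)) top (array([398. ,  21.9,   8.9]), np.int64(334)) (array([398.2,  22.9,   9.3]), np.int64(337))
```

View pics/side_m.png

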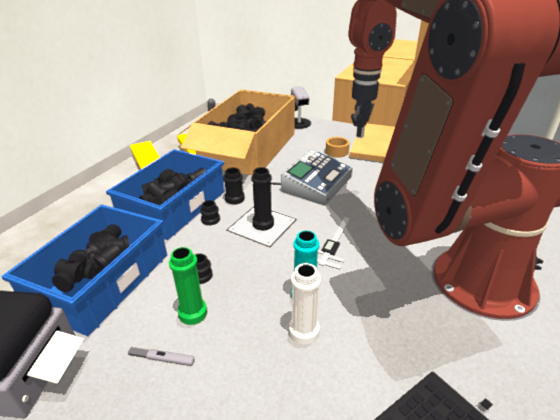

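View pics/top_m.png

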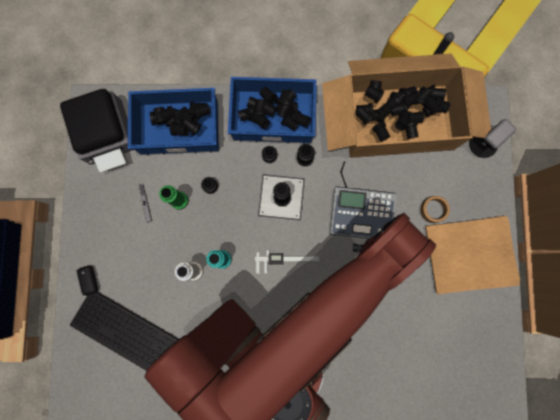

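The housing stands on the plate (side 262,222; top 283,193), the key is back up, the bystanders haven't moved, and the hand is clear. Handing in.

```bash
python3 -c "
from rig import manip
print(manip.close_job(), manip.state()['time_s'])"
```

```text
the job is handed in; nothing more can be done
the job is handed in; nothing more can be done
```

The housing is on the weighing plate, the weight key has been pressed and released, and I handed the job in at about 33 s of the 67 s allowed.

**What I did:** I pushed the tall black housing by its foot with the side of one open finger. It took three short legs, going round the green and turquoise parts and `sleeve_a`. After each push I checked its position in the camera pictures. I then took the hand away, shut the fingers and pressed the bar key down to its stop. The force rose from about 6 N to 12.7 N while the travel stopped at about 5–5.5 mm. Then I let the key go and moved clear.

**Last checks:**
- **Housing:** it stands upright about 3 mm from the plate centre, so its whole foot is inside the plate.
- **Key:** its top reads back at about 57–58 mm, so it is up again.
- **Bystanders:** all agree with their starting positions within measuring noise of 1–2 mm. The largest shift was the caliper, about 2 mm in the side view and 1 mm in the top view; the hand never came near it.
- **Robot:** the hand is touching nothing.

**Not confirmed:**
- There was no direct reading of the key's travel, so "fully down" rests on the force rise and the measured travel.
- During the last leg the gripper hid most of the housing from the side camera. Tilt there was checked mainly from the top camera, whose tube readings were sometimes several mm off.

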